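# Turn one divider board in the recipe binder

### The arm

A 6-joint arm with a two-finger parallel gripper is mounted at the origin on the work surface. World frame = base frame: x ahead of the robot, y to its left, z up, the work surface at z = 0. Lengths are in m, angles in rad, forces in N, time in s.
With the tool pointing down it reaches from about 0.325 to 0.9 m from the base axis. Payload 6.1 kg.
Tool frame: the origin (TCP) lies between the finger pads; the fingertips stand 22 mm ahead of it and the grasp point (between the pads) lies 3 mm ahead of it (arm.nose_length is the distance from the TCP to the fingertips, in m); z points along the fingers, y is the line along which they close (so a half turn about z gives the same grasp; the last joint's range is limited). The gripper opens to 85 mm and grips with 20 to 120 N. Pads are 22 mm wide; open, the fingers measure 114 mm over their backs; the gripper's body (76 mm by 85 mm) begins 54 mm behind the grasp point. The pads swing forward as they close: fully open they stand 13 mm farther back than shut.
Start: joints at [-1.247, 0.22, 1.526, -0, 1.395, -0.126], TCP at [0.272, -0.563, 0.253] pointing down, gripper open.
Joint ranges: [-2.98, 2.98], [-0.91, 2.08], [0.09, 2.57], [-1.24, 4.39], [0.2, 2.65], [-2.68, 2.68]. Speed limits (rad/s): [2.57, 2.57, 3.01, 3.14, 3.14, 3.14].

### API

Orientations are given as a unit quaternion [x, y, z, w].
In Python, from rig import arm gives the robot as it stands.
- The arm moves only by the shell command python3 -m handwheel 'ROWS' [FORCE]. ROWS is a JSON object of lists of equal length, an entry for each row: "gripper": the opening, from 0 (shut) to 1 (fully open); "delta_pos": the shift along the world's x, y, z each as a share of 0.025 m, from -1 to 1, a list of three; "yaw": the turn about the world's z as a share of pi rad, from -1 to 1. In form: {"gripper": [gripper, ...], "delta_pos": [[tx, ty, tz], ...], "yaw": [yaw, ...]}. A call has exactly 5 rows; each row shifts and turns the commanded pose from where the row before left it; what a row does not reach is not made up. A row lasts 1/8 s, in which the tool goes at most 62.5 mm and 10.7 degrees, less where a joint would pass 70% of its speed; a pose out of reach is approached as far as the arm can. A call with a number of a shift or a turn outside -1 to 1 is refused whole. A call with a gripper value outside its range is refused whole. The fingers move at their own pace and stop on an object; FORCE is the grip in N (left out, the last holds). Time passes only in rows, so rows that do not move let the fingers close, or fill a call up. It gives the time, the measured TCP pose, the force, the opening and the grip force at its end, in the units of the state.
- arm.get_obs(): the state, without advancing time (a new reading comes with each control period).
- arm.grab_frame(name): name is "side" or "top"; returns a dict with "pixels" (384x512x3 uint8, red, green, blue), "mtx" (3x3 intrinsics, pixels), "dist" ([k1, k2, p1, p2, k3] as OpenCV has them; the pictures are not rectified), "position" and "attitude" of the camera in the world. Camera axes: x right, y down, z forward; pixel columns grow to the right and rows downward; lengths in m; the calibration is good to about 2 mm. A picture is of the moment at which its call begins. There is no depth.
- arm.job_done(): hands the job in; it is judged then, once.
The state is a dict: "t": time; "joints": joint angles; "qd": joint speeds; "effort": joint torques, N m; "ee_pos": TCP position; "eef_rot": TCP orientation; "wrist_force": force on the tool from outside, world axes, zero at the start; "torque": the same for the moment, N m; "opening": opening from 0.0 (shut) to 1.0 (fully open); "finger_force": force on a finger pad.
Only numpy, scipy, OpenCV 4.12 (cv2) and the standard library are available. Lean on these libraries where they do the work, as an engineer would, in place of code of your own. Each camera call takes 0.05 s, during which the arm holds its last target. There are 200 camera calls.

### The job

A recipe binder lies open on the kitchen counter with two plywood divider boards on its right-hand pages. Using only the fingers and without pinching it, lift the uppermost board (its tab is the one farther from the robot) and steadily push it over the rings, then press it down until it lies flat on the left-hand pages. Do not press hard or fling it, leave the second board flat on the right, leave the binder where it lies and do not disturb the things standing round it.

Things in the scene. Friction and masses are not known exactly. Their poses are not given: they have to be found in the camera images.
- binder: Open ring binder, about 1.6 kg, loose and flat on the counter, blue cloth covers. Origin: on the counter under the middle of the spine. Own x runs along the spine (away from the robot at yaw 0), own y to the left-hand pages, z up. Covers: 235 mm along x, y from -182 to +182 mm, 3.5 mm thick
- left_pages (a point): Middle of the top of the block of white pages on the binder's left (+y) side: 208 mm along x, |y| from 18 to 150 mm, top 26 mm above the counter; axes as the binder's. The right-hand block, under the boards, is its mirror image
- ring_axis (a point): Centre line of the three steel rings, about which both boards turn: over the middle of the spine, 30 mm above the counter, running along the binder's x; axes as the binder's. Rings at x = -75, 0, 75 mm, 25 mm in radius, wire 3.6 mm thick, tops 57 mm above the counter
- first_board (a joint): Angle of the uppermost divider (rad): 0 flat on the right (-y), 1.57 upright, 3.14 (stop) flat on the left pages; starts at 0 to 0.1. Plywood, 4 mm thick, 85 g, 210 mm along the spine, from 18 to 172 mm from the ring axis, plus its tab. Tight holes: it stays at any angle where it is left; turning takes about 1 N at the tab. The plane of its underside (upper face at 3.14) holds the ring axis
- first_board_tab (a point): Centre of the first board's tab, 60 mm (along the spine) x 24 mm x 4 mm, reaching from 172 to 196 mm from the ring axis, its middle at binder x = +65 mm. Axes turn with the board: x along the spine, y towards the rings, z out of the face that is up at angle 0. Beneath it only the cover (to 182 mm) and the counter: 26 to 30 mm of free height at angle 0
- second_board (a joint): Angle (rad) of the second divider, alike, flat at 0 under the first and to stay there; its upper face is level with the ring axis, 30 mm above the counter
- second_board_tab (a point): Centre of the second board's tab, same size, at binder x = -10 mm (15 mm clear of the first board's tab along the spine), 28 mm above the counter
- pepper_mill: Dark wooden pepper mill, 163 mm tall, 56 mm across, stands loose on the counter beyond or to the left of the binder; origin under its centre
- jam_jar: Amber glass jar with steel lid, 95 mm tall, 66 mm across, loose, beyond or to the left of the binder; origin under its centre
- oil_bottle: Green glass bottle with black cap, 200 mm tall, 60 mm across, loose, beyond or to the left of the binder; origin under its centre
- mug: White mug, 92 mm tall, 82 mm across with a handle at its own +y, loose, to the left of the binder; origin under its centre
Things that resemble listed ones, but are neither listed nor needed, are in the scene too. Leave any blue look-alike of the mug alone.

How it is judged:
By the outcome, as a careful person would: the job done as asked, in the order asked, and still so for the second after the job is handed in, with the robot touching nothing.
It also fails if it takes over 46 s, if anything falls off the work surface, if the arm or the gripper's body presses on something with over 40 N, if the wrist force passes 120 N, or if a joint passes its speed limit or range.

## Working session

There is one attempt and no reset: what is moved stays moved. The work goes in short steps, Python scripts to look and compute and a shell command to move; the robot and the scene stay as the last step left them, time stands still between calls to the robot, and variables do not carry over. Pictures are saved under pics/ and viewed, at most 10 in all, crops included, and the job is handed in when it is done.

```bash
ls; mkdir -p pics; python3 - <<'E'
from rig import arm
import cv2,pickle
fr={}
for n in("top","side"):
    f=arm.grab_frame(n); fr[n]=f
    cv2.imwrite(f"pics/{n}0.png",f["pixels"][:,:,::-1]); print(n,f["mtx"],f["dist"],f["position"],f["attitude"])
pickle.dump(fr,open("fr0.pkl","wb"))
print(arm.get_obs(),arm.nose_length)
E
```

```text
pics
top [[400.29983291   0.         261.23105994]
 [  0.         400.29983291 194.23616874]
 [  0.           0.           1.        ]] [-0.11951933  0.          0.          0.          0.        ] [0.46603948 0.14721321 1.21812343] [-0.70547693  0.70841106 -0.01892395  0.00989723]
side [[404.0496384    0.         253.37732149]
 [  0.         404.0496384  200.94838535]
 [  0.           0.           1.        ]] [-0.13904196  0.          0.          0.          0.        ] [0.29003824 1.23388608 0.68626765] [-0.1036081   0.85525725 -0.50492455  0.05340025]
{'t': 0.1, 'joints': array([-1.24709978e+00,  2.21162634e-01,  1.52753421e+00,  5.61330083e-06,
        1.39472168e+00, -1.26114537e-01]), 'qd': array([ 0.0016953 , -0.00095658, -0.0031333 , -0.00102908,  0.00043076,
        0.00021661]), 'effort': array([ 1.94284177e-03, -4.98244822e+01, -3.90545762e+01, -2.98716650e-04,
        5.69287688e-03, -1.50070889e-08]), 'ee_pos': array([ 0.27156723, -0.56232941,  0.25227924]), 'eef_rot': array([ 9.74814881e-01,  2.23013709e-01, -8.72934321e-05, -9.08752455e-04]), 'wrist_force': array([ 0.1953339 ,  0.30882407, -0.44363057]), 'torque': array([ 0.029152  , -0.01875383,  0.02107102]), 'finger_force': 0.0, 'opening': 1.0008173944822645} 0.022
```

View pics/top0.png

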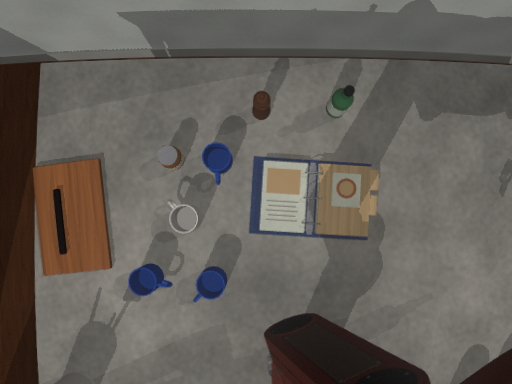

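View pics/side0.png

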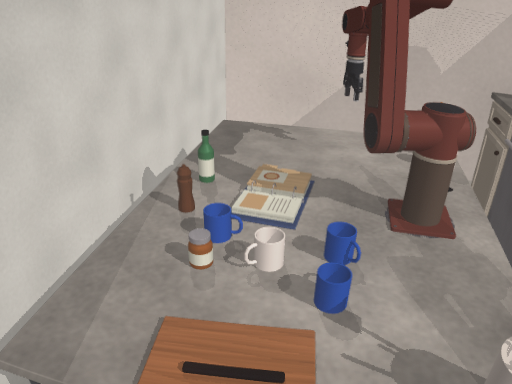

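The top view shows the binder at about (250–372, 156–239) with the rings near column 313, and the tabs at the right edge near (372, 175–215). The side view shows the bottle, mill, jar and white mug beyond and to the left of it. Next I'll get the pose.

```bash
cat > h.py <<'E'
import cv2,numpy as np
from scipy.spatial.transform import Rotation as R
def px2w(f,p,z):
    u=cv2.undistortPoints(np.float64(p).reshape(-1,1,2),f["mtx"],f["dist"]).reshape(-1,2)
    d=R.from_quat(f["attitude"]).apply(np.c_[u,np.ones(len(u))]); o=np.array(f["position"])
    return o+d*((z-o[2])/d[:,2])[:,None]
def w2px(f,P):
    r=R.from_quat(f["attitude"]).inv(); P=r.apply(np.atleast_2d(P)-f["position"])
    return cv2.projectPoints(P,np.zeros(3),np.zeros(3),f["mtx"],np.float64(f["dist"]))[0].reshape(-1,2)
E
python3 - <<'E'
import pickle; from h import *
f=pickle.load(open("fr0.pkl","rb"))["top"]; im=f["pixels"][:,:,::-1]
hsv=cv2.cvtColor(im,cv2.COLOR_BGR2HSV)
m=cv2.inRange(hsv,(100,80,20),(130,255,255))
roi=np.zeros_like(m); roi[150:245,243:385]=255; m&=roi
pts=np.argwhere(m)[:,::-1]
w=px2w(f,pts,0.0035)[:,:2]
r=cv2.minAreaRect(np.float32(w*1000)); print(r,cv2.boxPoints(r))
cv2.imwrite("pics/crop0.png",cv2.resize(im[148:248,245:390],None,fx=5.5,fy=5.5,interpolation=cv2.INTER_CUBIC))
E
```

```text
((504.34649658203125, -17.68719482421875), (359.4205017089844, 230.98992919921875), 86.14237976074219) [[ 377.0228  -189.2201 ]
 [ 607.4894  -204.76047]
 [ 631.67017  153.8457 ]
 [ 401.2036   169.38608]]
```

View pics/crop0.png

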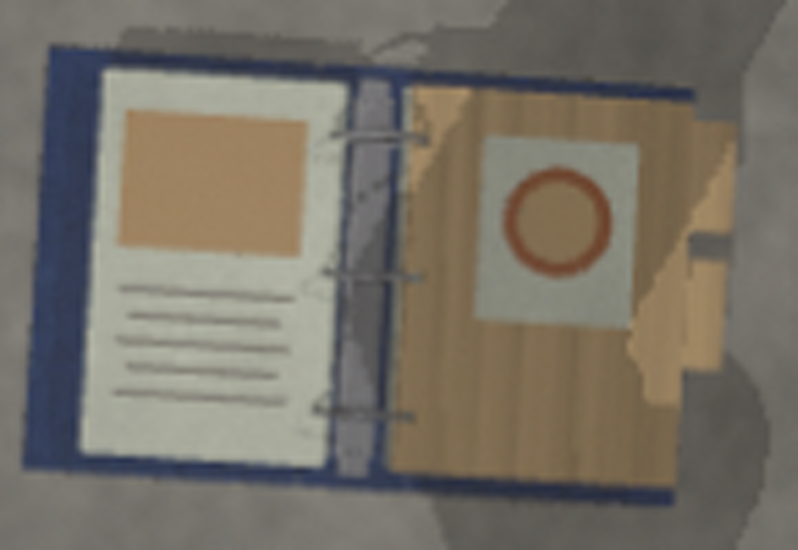

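The crop shows the first tab at crop pixel (713, 178) and the second at (705, 315). The rings are near crop column 370. This puts the binder at about (0.504, -0.018) with yaw -3.9°. The first tab comes out at about (0.557, -0.206).

The tool can't tilt, so I'll use shut fingers side by side along the spine against the tab's outer edge. They push lightly inward while following the arc upward. First move is to a spot outside the tab.

```bash

python3 -m handwheel '{"gripper":[0,0,0,0,0],"delta_pos":[[0.75,0.82,-0.4],[0.75,0.82,-0.4],[0.75,0.82,-0.4],[0.75,0.82,-0.4],[0.75,0.82,-0.4]],"yaw":[0.055,0.055,0.055,0.055,0.055]}' 20
python3 -m handwheel '{"gripper":[0,0,0,0,0],"delta_pos":[[0.75,0.82,-0.4],[0.75,0.82,-0.4],[0.75,0.82,-0.4],[0.75,0.82,-0.4],[0.75,0.82,-0.4]],"yaw":[0.055,0.005,0,0,0]}'
python3 -m handwheel '{"gripper":[0,0,0,0,0],"delta_pos":[[0.75,0.82,-0.4],[0.75,0.82,-0.4],[0.75,0.82,-0.4],[0.75,0.82,-0.4],[0.75,0.82,-0.4]],"yaw":[0,0,0,0,0]}'
python3 - <<'E'
from rig import arm; from h import *
f=arm.grab_frame("top"); im=f["pixels"][:,:,::-1]
s=arm.grab_frame("side"); j=s["pixels"][:,:,::-1]
print(arm.get_obs()["ee_pos"],arm.get_obs()["eef_rot"])
print(px2w(f,[[374.6,180.4],[373,206]],.032))
a=cv2.resize(im[140:250,240:400],(800,550)); cv2.imwrite("pics/c1.png",a)
cv2.imwrite("pics/s1.png",cv2.resize(j[120:230,220:340],(654,600)))
E
```

```text
t: 0.72
ee_pos: [0.3659, -0.4593, 0.2024]
eef_rot: [0.79, 0.613, 0.0, -0.0]
wrist_force: [0.1, -0.7, -0.1]
opening: -0.003
finger_force: 0.0
t: 1.35
ee_pos: [0.4596, -0.3569, 0.1525]
eef_rot: [0.731, 0.682, -0.0, -0.0]
wrist_force: [0.1, 0.2, -0.4]
opening: 0.0
finger_force: 0.0
t: 1.98
ee_pos: [0.5532, -0.2544, 0.1025]
eef_rot: [0.731, 0.682, -0.0, -0.0]
wrist_force: [-0.8, 0.5, -0.9]
opening: -0.0
finger_force: 0.0
[ 0.55327007 -0.25269028  0.10144984] [ 7.30042592e-01  6.83399942e-01 -2.93766046e-05 -1.52677021e-03]
[[ 0.55474961 -0.20957265  0.032     ]
 [ 0.47774085 -0.20339996  0.032     ]]
```

```bash

python3 -m handwheel '{"gripper":[0,0,0,0,0],"delta_pos":[[0,0,-0.5],[0,0,-0.5],[0,0,-0.5],[0,0,-0.5],[0,0,-0.46]],"yaw":[0,0,0,0,0]}'
python3 - <<'E'
from rig import arm; from h import *
f=arm.grab_frame("top"); im=f["pixels"][:,:,::-1]
s=arm.grab_frame("side"); j=s["pixels"][:,:,::-1]
o=arm.get_obs();print(o["ee_pos"],o["wrist_force"])
a=cv2.resize(im[150:240,310:410],(540,486)); b=cv2.resize(j[140:230,230:330],(540,486))
cv2.imwrite("pics/c1.png",np.hstack([a[:,:400],b[:,:400]]))
E
```

```text
t: 2.7
ee_pos: [0.5527, -0.2555, 0.0408]
eef_rot: [0.731, 0.682, -0.0, -0.0]
wrist_force: [0.2, -0.1, -0.9]
opening: 0.0
finger_force: 0.0
[ 0.55181929 -0.25476727  0.03985019] [-0.58769009  1.0138014   0.74636603]
```

View pics/c1.png

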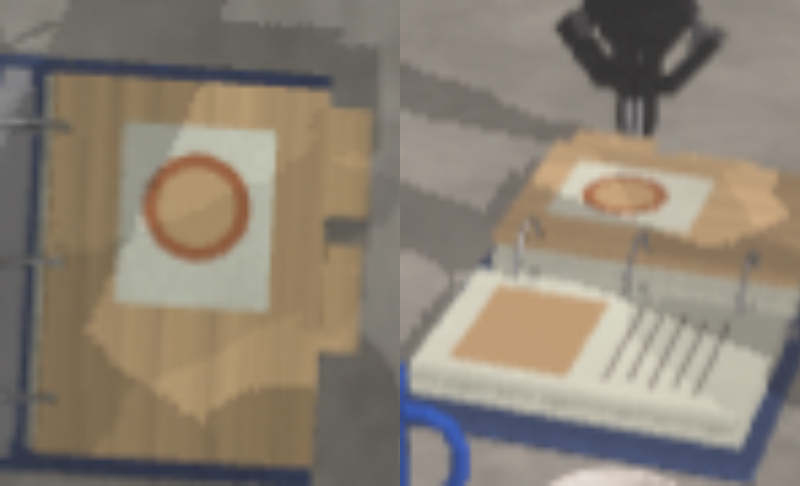

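The left half shows both tabs lying flat, with nothing touching them. The right half shows the shut fingers standing just outside the first tab. Now I'll creep in to contact.

```bash

python3 -m handwheel '{"gripper":[0,0,0,0,0],"delta_pos":[[0.01,0.2,0],[0.01,0.2,0],[0.01,0.16,0],[0.01,0.08,0],[0,0,0]],"yaw":[0,0,0,0,0]}'
python3 -m handwheel '{"gripper":[0,0,0,0,0],"delta_pos":[[0.005,0.04,0],[0,0.04,0],[0,0.04,0],[0,0.04,0],[0,0,0]],"yaw":[0,0,0,0,0]}'
python3 - <<'E'
from rig import arm; from h import *
f=arm.grab_frame("top")
im=f["pixels"][:,:,::-1]
for i in range(3):
    o=arm.get_obs();print(o["ee_pos"],o["wrist_force"])
cv2.imwrite("pics/c2.png",cv2.resize(im[150:240,320:410],(600,600)))
E
```

```text
t: 3.42
ee_pos: [0.5541, -0.2391, 0.042]
eef_rot: [0.731, 0.683, 0.0, 0.0]
wrist_force: [-0.4, 1.0, 1.1]
opening: -0.0
finger_force: 0.0
t: 4.05
ee_pos: [0.5541, -0.2353, 0.0418]
eef_rot: [0.731, 0.682, -0.0, -0.0]
wrist_force: [-0.5, -0.6, 1.2]
opening: 0.001
finger_force: 0.0
[ 0.55409234 -0.23530063  0.04179598] [-1.41597994  0.41008245  0.1063665 ]
[ 0.55409234 -0.23530063  0.04179598] [-1.41597994  0.41008245  0.1063665 ]
[ 0.55409234 -0.23530063  0.04179598] [-1.41597994  0.41008245  0.1063665 ]
```

View pics/c2.png

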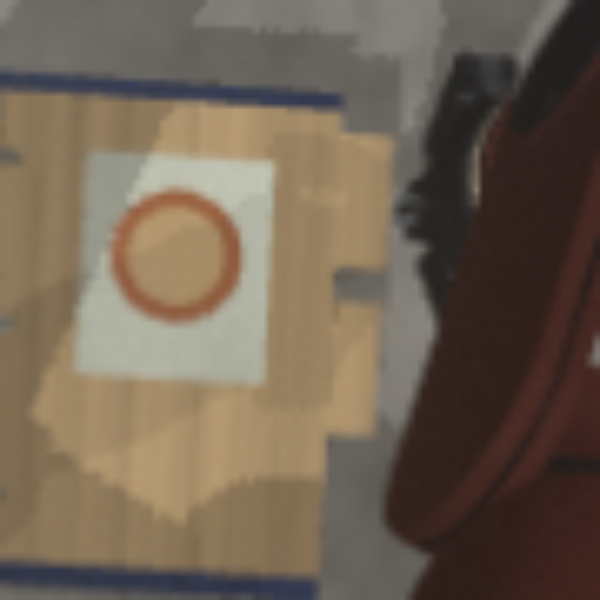

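The picture shows the fingertips at crop (405, 200), a few mm short of the tab edge at crop column 392. I'll keep creeping.

```bash

python3 -m handwheel '{"gripper":[0,0,0,0,0],"delta_pos":[[0,0.04,0],[0,0.04,0],[0,0.02,0],[0,0,0],[0,0,0]],"yaw":[0,0,0,0,0]}'
python3 -m handwheel '{"gripper":[0,0,0,0,0],"delta_pos":[[0,0.03,0],[0,0.03,0],[0,0,0],[0,0,0],[0,0,0]],"yaw":[0,0,0,0,0]}'
```

```text
t: 4.72
ee_pos: [0.5541, -0.2329, 0.0418]
eef_rot: [0.731, 0.682, 0.0, 0.0]
wrist_force: [0.5, -1.0, -0.6]
opening: 0.0
finger_force: 0.0
t: 5.35
ee_pos: [0.5541, -0.2313, 0.0418]
eef_rot: [0.731, 0.682, -0.0, 0.0]
wrist_force: [0.6, 0.6, 0.3]
opening: -0.001
finger_force: 0.0
```

```bash

python3 -m handwheel '{"gripper":[0,0,0,0,0],"delta_pos":[[0,0.04,0],[0,0.02,0],[0,0,0],[0,0,0],[0,0,0]],"yaw":[0,0,0,0,0]}'
python3 - <<'E'
from rig import arm; from h import *
F=[]
for i in range(6):
    f=arm.grab_frame("top"); o=arm.get_obs(); F.append(o["wrist_force"])
print(np.mean(F,0),o["ee_pos"])
E
```

```text
t: 5.98
ee_pos: [0.5541, -0.2298, 0.0418]
eef_rot: [0.731, 0.682, -0.0, -0.0]
wrist_force: [0.0, -1.0, 0.6]
opening: -0.001
finger_force: 0.0
[ 0.20959446 -0.02745824  0.05647403] [ 0.55409498 -0.22982707  0.04178401]
```

```bash

python3 -m handwheel '{"gripper":[0,0,0,0,0],"delta_pos":[[0,0.04,0],[0,0.02,0],[0,0,0],[0,0,0],[0,0,0]],"yaw":[0,0,0,0,0]}'
cat > F.py <<'E'
from rig import arm; import numpy as np, cv2
F=[]
for i in range(5):
    f=arm.grab_frame("top"); o=arm.get_obs(); F.append(o["wrist_force"])
print(np.mean(F,0).round(2),o["ee_pos"].round(4),round(o["t"],2))
E
python3 F.py
python3 -m handwheel '{"gripper":[0,0,0,0,0],"delta_pos":[[0,0.03,0],[0,0.02,0],[0,0,0],[0,0,0],[0,0,0]],"yaw":[0,0,0,0,0]}'
python3 F.py
```

```text
t: 6.9
ee_pos: [0.5541, -0.2285, 0.0418]
eef_rot: [0.731, 0.682, -0.0, 0.0]
wrist_force: [-0.0, -1.6, -0.3]
opening: -0.003
finger_force: 1.0
[-0.07 -2.83 -1.23] [ 0.5541 -0.2286  0.0418] 7.15
t: 7.78
ee_pos: [0.5542, -0.2284, 0.0421]
eef_rot: [0.731, 0.682, -0.001, 0.001]
wrist_force: [-0.9, -7.0, -1.3]
opening: -0.001
finger_force: 3.4
[-0.65 -7.07 -1.11] [ 0.5542 -0.2284  0.0421] 8.03
```

Contact is made, at about 7 N horizontally. Now I'll lift along the arc.

```bash

python3 -m handwheel '{"gripper":[0,0,0,0,0],"delta_pos":[[0,0,0.08],[0,0,0.08],[0,0.005,0.08],[0,0.005,0.08],[0,0.005,0.08]],"yaw":[0,0,0,0,0]}'
python3 F.py
python3 - <<'E'
from rig import arm; from h import *
s=arm.grab_frame("side"); j=s["pixels"][:,:,::-1]
cv2.imwrite("pics/c3.png",cv2.resize(j[140:230,230:330],(600,540)))
E
```

```text
t: 8.65
ee_pos: [0.5542, -0.2278, 0.0522]
eef_rot: [0.731, 0.682, -0.0, 0.001]
wrist_force: [-1.0, -6.1, -1.0]
opening: -0.003
finger_force: 3.1
[-1.2  -6.02  0.31] [ 0.5543 -0.2278  0.0524] 8.9
```

View pics/c3.png

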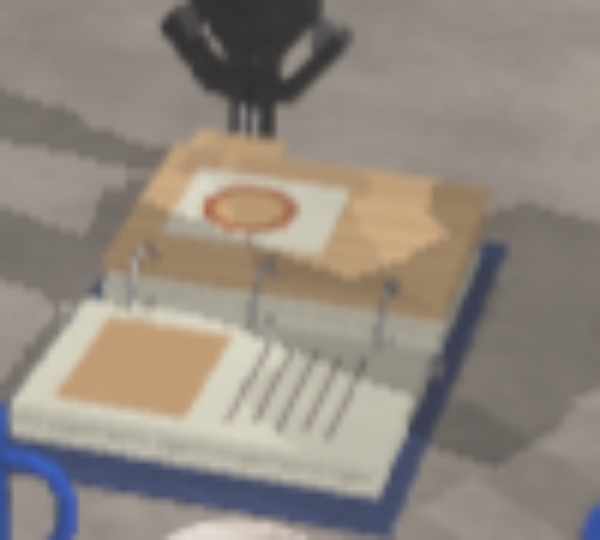

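```bash

python3 - <<'E'
from rig import arm; from h import *; import pickle
f0=pickle.load(open("fr0.pkl","rb"))
B=R.from_euler("z",-3.86,degrees=True); o=np.array([.504,-.0185,.03])
for n,fr in f0.items():
    f=arm.grab_frame(n)
    # sticker disc patch
    for th in (0,.05,.1): print(n,th,w2px(fr,o+B.apply([[95,-196*np.cos(th),196*np.sin(th)],[0.04e3,-120*np.cos(th),120*np.sin(th)]])*1) if 0 else w2px(fr,o+B.apply(np.array([[.04,-.095*np.cos(th)-.004*np.sin(th),.095*np.sin(th)+.004]])) ))
    for k,g in(("before",fr),("now",f)):
        im=g["pixels"][:,:,::-1].astype(int); h=cv2.cvtColor(np.uint8(im),cv2.COLOR_BGR2HSV)
        m=((im[:,:,2]-im[:,:,0])>45)&(h[:,:,0]<12)
        c=w2px(g,o+B.apply([[.04,-.095,.004]]))[0].astype(int)
        mm=np.zeros_like(m); mm[c[1]-20:c[1]+20,c[0]-20:c[0]+20]=1; y,x=np.nonzero(m&mm)
        print(k,len(x),x.mean(),y.mean())
E
```

```text
top 0 [[344.21030101 186.14927941]]
top 0.05 [[344.58591711 186.05395089]]
top 0.1 [[344.88459059 185.95292943]]
before 67 346.2985074626866 188.38805970149255
now 81 345.9259259259259 187.5679012345679
side 0 [[270.05665116 176.29401633]]
side 0.05 [[270.10364693 175.14080823]]
side 0.1 [[270.13406668 174.01281632]]
before 13 271.38461538461536 175.76923076923077
now 16 270.1875 174.5625
```

The sticker disc moved up by about 1.2 px in the side view, which fits 0.05 rad, so the friction lift is working. I'll continue.

```bash

python3 -m handwheel '{"gripper":[0,0,0,0,0],"delta_pos":[[0,0.006,0.1],[0,0.006,0.1],[0,0.007,0.1],[0,0.008,0.1],[0,0.009,0.1]],"yaw":[0,0,0,0,0]}'
python3 -m handwheel '{"gripper":[0,0,0,0,0],"delta_pos":[[0,0.01,0.1],[0,0.012,0.1],[0,0.014,0.1],[0,0.016,0.1],[0,0.018,0.1]],"yaw":[0,0,0,0,0]}'
python3 F.py
python3 - <<'E'
from rig import arm; from h import *
s=arm.grab_frame("side"); j=s["pixels"][:,:,::-1]
cv2.imwrite("pics/c4.png",cv2.resize(j[130:230,230:330],(600,600)))
E
```

```text
t: 9.68
ee_pos: [0.5543, -0.2265, 0.0647]
eef_rot: [0.731, 0.682, -0.0, 0.001]
wrist_force: [-0.3, -4.5, -1.9]
opening: 0.004
finger_force: 2.5
t: 10.3
ee_pos: [0.5544, -0.2244, 0.0772]
eef_rot: [0.731, 0.682, 0.0, 0.0]
wrist_force: [-0.0, -4.8, -0.9]
opening: 0.0
finger_force: 2.4
[ 0.24 -4.47  0.76] [ 0.5544 -0.2243  0.0771] 10.55
```

View pics/c4.png

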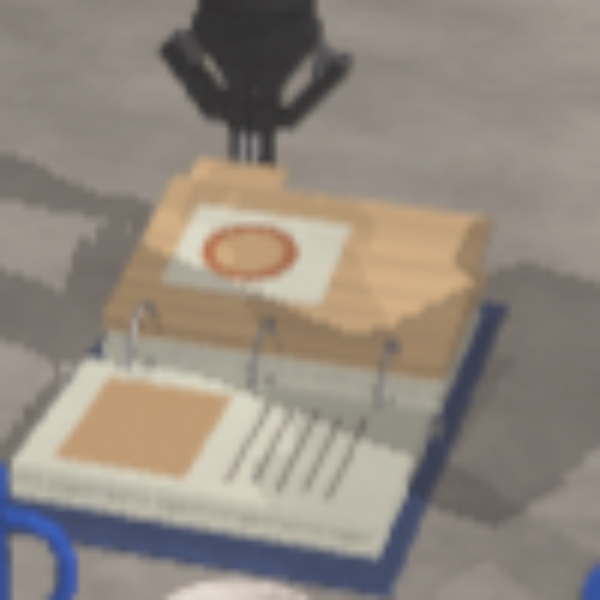

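The board is clearly lifted: its tab edge is at crop (230, 170), riding on the fingers. I'll work out the arc for the remaining angles.

```bash
cat > plan.py <<'E'
import numpy as np
from rig import arm
y=np.array([.0673,.9977]); xx=np.array([.9977,-.0673])
def bt(p): r=p[:2]-[.504,-.0185]; return r@xx, r@y
o=arm.get_obs(); print("now bx,by",np.round(bt(o["ee_pos"]),4),"z",o["ee_pos"][2].round(4))
def tcp(t):
    # tip left corner (by,z)
    if t<1.45: b,z=-.196*np.cos(t),.03+.196*np.sin(t)-.019
    else:
        rho=np.interp(t,[1.45,2.2],[.178,.168]); b,z=-rho*np.cos(t),.03+rho*np.sin(t)
    b+=.0015
    w=np.array([.504,-.0185])+y*(b-.011)+xx*.065
    return np.r_[w,z+.022]
if __name__=="__main__":
    T=np.r_[.23,np.arange(.43,3.1,.2),3.14]; P=np.array([tcp(t) for t in T])
    for i in range(1,len(T)): print(T[i].round(2),P[i].round(4),"share/row",((P[i]-P[i-1])/.125).round(3))
E
python3 plan.py
```

```text
now bx,by [ 0.0641 -0.202 ] z 0.0771
0.43 [ 0.5562 -0.2101  0.1147] share/row [0.007 0.101 0.296]
0.63 [ 0.5576 -0.1904  0.1485] share/row [0.011 0.158 0.27 ]
0.83 [ 0.5593 -0.1643  0.1776] share/row [0.014 0.208 0.233]
1.03 [ 0.5614 -0.133   0.201 ] share/row [0.017 0.25  0.187]
1.23 [ 0.5638 -0.0977  0.2177] share/row [0.019 0.282 0.134]
1.43 [ 0.5664 -0.0598  0.2271] share/row [0.02  0.303 0.075]
1.63 [ 0.5689 -0.022   0.2273] share/row [0.02  0.302 0.002]
1.83 [0.5712 0.0119 0.2192] share/row [ 0.018  0.271 -0.065]
2.03 [0.5733 0.0429 0.2046] share/row [ 0.017  0.249 -0.116]
2.23 [0.5751 0.0703 0.1848] share/row [ 0.015  0.219 -0.159]
2.43 [0.5768 0.0946 0.1617] share/row [ 0.013  0.194 -0.185]
2.63 [0.5781 0.1138 0.1342] share/row [ 0.01   0.154 -0.22 ]
2.83 [0.579  0.1272 0.1035] share/row [ 0.007  0.107 -0.246]
3.03 [0.5794 0.1342 0.0707] share/row [ 0.004  0.056 -0.262]
3.14 [0.5795 0.1353 0.0523] share/row [ 0.001  0.008 -0.148]
```

```bash

python3 -m handwheel '{"gripper":[0,0,0,0,0],"delta_pos":[[0.006,0.08,0.31],[0.007,0.095,0.305],[0.008,0.11,0.3],[0.008,0.125,0.295],[0.01,0.14,0.29]],"yaw":[0,0,0,0,0]}'
python3 -m handwheel '{"gripper":[0,0,0,0,0],"delta_pos":[[0.01,0.14,0.28],[0.01,0.15,0.275],[0.01,0.16,0.27],[0.01,0.165,0.265],[0.01,0.175,0.26]],"yaw":[0,0,0,0,0]}'
python3 F.py; python3 plan.py | head -1
```

```text
t: 11.22
ee_pos: [0.5553, -0.212, 0.1154]
eef_rot: [0.731, 0.682, -0.001, 0.001]
wrist_force: [-1.5, -9.6, 2.5]
opening: -0.0
finger_force: 5.2
t: 11.85
ee_pos: [0.5567, -0.1927, 0.1498]
eef_rot: [0.731, 0.682, -0.001, 0.002]
wrist_force: [-2.4, -9.8, 5.5]
opening: -0.002
finger_force: 5.3
[-2.71 -9.15  7.19] [ 0.5569 -0.1925  0.1499] 12.1
now bx,by [ 0.0644 -0.17  ] z 0.1499
```

```bash

python3 -m handwheel '{"gripper":[0,0,0,0,0],"delta_pos":[[0.012,0.15,0.27],[0.014,0.18,0.26],[0.014,0.195,0.25],[0.014,0.205,0.24],[0.014,0.215,0.23]],"yaw":[0,0,0,0,0]}'
python3 F.py; python3 plan.py | head -1
```

```text
t: 12.72
ee_pos: [0.5583, -0.1668, 0.18]
eef_rot: [0.731, 0.682, 0.0, 0.0]
wrist_force: [0.4, -4.4, 2.4]
opening: 0.0
finger_force: 2.1
[ 0.   -2.01  1.43] [ 0.5577 -0.1662  0.1787] 12.97
now bx,by [ 0.0635 -0.1438] z 0.1787
```

```bash

python3 -m handwheel '{"gripper":[0,0,0,0,0],"delta_pos":[[0.02,0.23,0.21],[0.02,0.24,0.2],[0.02,0.25,0.19],[0.02,0.26,0.18],[0.02,0.265,0.17]],"yaw":[0,0,0,0,0]}'
python3 -m handwheel '{"gripper":[0,0,0,0,0],"delta_pos":[[0.02,0.27,0.155],[0.02,0.275,0.145],[0.02,0.28,0.135],[0.02,0.29,0.12],[0.02,0.295,0.11]],"yaw":[0,0,0,0,0]}'
python3 F.py; python3 plan.py | head -1
python3 - <<'E'
from rig import arm; from h import *
s=arm.grab_frame("side"); j=s["pixels"][:,:,::-1]
cv2.imwrite("pics/c5.png",cv2.resize(j[90:230,200:340],(600,600)))
E
```

```text
t: 13.6
ee_pos: [0.5605, -0.1352, 0.2034]
eef_rot: [0.731, 0.683, 0.0, -0.0]
wrist_force: [-1.2, -0.7, 0.1]
opening: 0.002
finger_force: 0.4
t: 14.22
ee_pos: [0.5632, -0.1001, 0.22]
eef_rot: [0.731, 0.682, 0.0, 0.0]
wrist_force: [-0.0, -1.2, 1.1]
opening: 0.001
finger_force: 0.6
[-0.12  0.16 -0.2 ] [ 0.5631 -0.1004  0.2195] 14.47
now bx,by [ 0.0644 -0.0777] z 0.2195
```

View pics/c5.png

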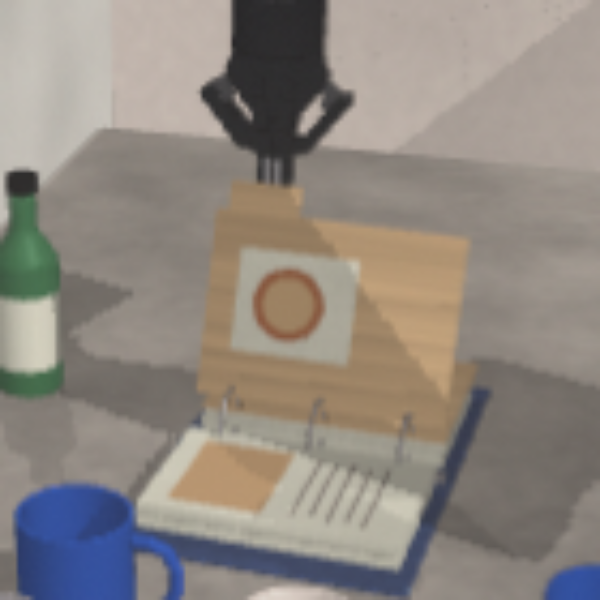

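The side view shows the board at about 70°, with its tab edge at crop (268, 185) against the fingers and the second board still flat. I'll continue over the top.

```bash

python3 -m handwheel '{"gripper":[0,0,0,0,0],"delta_pos":[[0.02,0.305,0.09],[0.02,0.31,0.08],[0.02,0.315,0.06],[0.02,0.32,0.05],[0.02,0.32,0.03]],"yaw":[0,0,0,0,0]}'
python3 -m handwheel '{"gripper":[0,0,0,0,0],"delta_pos":[[0.02,0.315,0.02],[0.02,0.315,0.01],[0.02,0.31,0],[0.02,0.31,-0.01],[0.02,0.305,-0.02]],"yaw":[0,0,0,0,0]}'
python3 -m handwheel '{"gripper":[0,0,0,0,0],"delta_pos":[[0.02,0.29,-0.04],[0.02,0.28,-0.05],[0.02,0.27,-0.065],[0.02,0.265,-0.08],[0.02,0.26,-0.09]],"yaw":[0,0,0,0,0]}'
python3 F.py; python3 plan.py | head -1
```

```text
t: 15.15
ee_pos: [0.5656, -0.0606, 0.2276]
eef_rot: [0.731, 0.683, 0.0, 0.0]
wrist_force: [0.1, -0.6, 0.2]
opening: -0.001
finger_force: 0.4
t: 15.78
ee_pos: [0.568, -0.0219, 0.2273]
eef_rot: [0.731, 0.682, -0.0, -0.0]
wrist_force: [-0.6, -0.9, 0.4]
opening: 0.0
finger_force: 0.4
t: 16.4
ee_pos: [0.5705, 0.0121, 0.2191]
eef_rot: [0.731, 0.682, -0.0, -0.0]
wrist_force: [-1.0, -0.7, -0.6]
opening: -0.002
finger_force: 0.3
[0.12 0.2  0.09] [0.5704 0.0117 0.2191] 16.65
now bx,by [0.0642 0.0347] z 0.2191
```

```bash

python3 -m handwheel '{"gripper":[0,0,0,0,0],"delta_pos":[[0.018,0.26,-0.095],[0.018,0.255,-0.105],[0.018,0.25,-0.115],[0.018,0.245,-0.125],[0.018,0.235,-0.135]],"yaw":[0,0,0,0,0]}'
python3 -m handwheel '{"gripper":[0,0,0,0,0],"delta_pos":[[0.016,0.23,-0.145],[0.016,0.225,-0.155],[0.016,0.22,-0.16],[0.016,0.215,-0.165],[0.016,0.21,-0.17]],"yaw":[0,0,0,0,0]}'
python3 -m handwheel '{"gripper":[0,0,0,0,0],"delta_pos":[[0.013,0.205,-0.175],[0.013,0.2,-0.18],[0.013,0.195,-0.185],[0.013,0.19,-0.19],[0.013,0.18,-0.195]],"yaw":[0,0,0,0,0]}'
python3 F.py; python3 plan.py | head -1
python3 - <<'E'
from rig import arm; from h import *
s=arm.grab_frame("side"); j=s["pixels"][:,:,::-1]
cv2.imwrite("pics/c6.png",cv2.resize(j[90:250,180:340],(600,600)))
E
```

```text
t: 17.27
ee_pos: [0.5728, 0.0434, 0.2047]
eef_rot: [0.731, 0.683, -0.0, -0.0]
wrist_force: [-0.4, 0.1, 0.7]
opening: -0.0
finger_force: 0.3
t: 17.9
ee_pos: [0.5748, 0.0707, 0.1847]
eef_rot: [0.731, 0.682, -0.0, -0.0]
wrist_force: [0.4, -0.5, 1.1]
opening: -0.001
finger_force: 0.2
t: 18.52
ee_pos: [0.5764, 0.0949, 0.1615]
eef_rot: [0.731, 0.682, -0.0, -0.0]
wrist_force: [0.3, -0.5, 1.6]
opening: -0.004
finger_force: 0.2
[-0.14 -0.31 -0.04] [0.5764 0.0946 0.1619] 18.77
now bx,by [0.0646 0.1177] z 0.1619
```

View pics/c6.png

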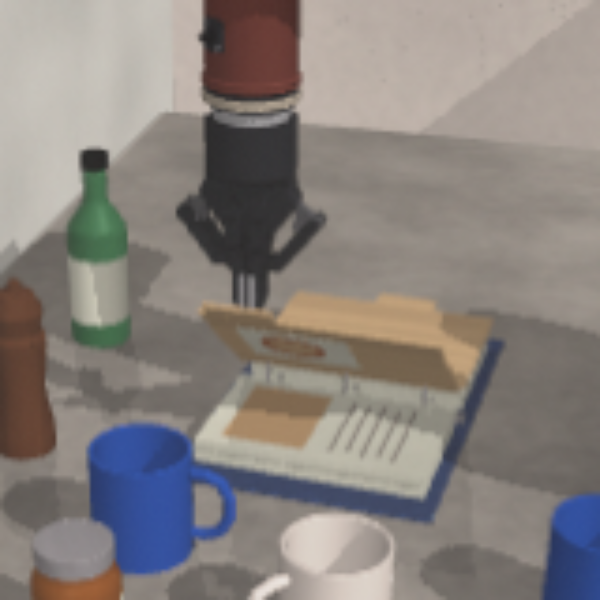

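The board is past 135°, the second board is flat at crop (400, 310), and the neighbouring things are clear. Now I'll push it down.

```bash

python3 -m handwheel '{"gripper":[0,0,0,0,0],"delta_pos":[[0.01,0.17,-0.205],[0.01,0.16,-0.215],[0.01,0.155,-0.22],[0.01,0.145,-0.225],[0.01,0.135,-0.235]],"yaw":[0,0,0,0,0]}'
python3 -m handwheel '{"gripper":[0,0,0,0,0],"delta_pos":[[0.007,0.125,-0.24],[0.007,0.115,-0.245],[0.007,0.105,-0.245],[0.007,0.1,-0.25],[0.007,0.09,-0.25]],"yaw":[0,0,0,0,0]}'
python3 -m handwheel '{"gripper":[0,0,0,0,0],"delta_pos":[[0.004,0.08,-0.26],[0.004,0.07,-0.26],[0.004,0.06,-0.26],[0.004,0.04,-0.26],[0.004,0.03,-0.25]],"yaw":[0,0,0,0,0]}'
python3 F.py
python3 -m handwheel '{"gripper":[0,0,0,0,0],"delta_pos":[[0,0.02,-0.15],[0,0,-0.15],[0,0,-0.15],[0,0,-0.12],[0,0,-0.08]],"yaw":[0,0,0,0,0]}'
python3 F.py
```

```text
t: 19.45
ee_pos: [0.5776, 0.1141, 0.1339]
eef_rot: [0.731, 0.683, -0.0, -0.0]
wrist_force: [-1.2, 0.2, 0.1]
opening: 0.002
finger_force: 0.2
t: 20.08
ee_pos: [0.5785, 0.1272, 0.1032]
eef_rot: [0.731, 0.682, -0.0, -0.0]
wrist_force: [0.3, -0.8, -0.1]
opening: 0.0
finger_force: 0.2
t: 20.7
ee_pos: [0.579, 0.1342, 0.071]
eef_rot: [0.731, 0.682, 0.0, -0.0]
wrist_force: [0.4, 0.4, -0.1]
opening: -0.0
finger_force: 0.1
[ 0.01  0.1  -0.18] [0.5791 0.1341 0.0715] 20.95
t: 21.58
ee_pos: [0.5789, 0.1346, 0.0549]
eef_rot: [0.731, 0.682, -0.0, -0.0]
wrist_force: [-0.2, -0.6, 0.7]
opening: 0.003
finger_force: 0.1
[ 0.24 -0.1  -0.04] [0.5791 0.1346 0.0552] 21.82
```

```bash

python3 -m handwheel '{"gripper":[0,0,0,0,0],"delta_pos":[[0,0,-0.04],[0,0,-0.04],[0,0,-0.03],[0,0,0],[0,0,0]],"yaw":[0,0,0,0,0]}'
python3 F.py
python3 -m handwheel '{"gripper":[0,0,0,0,0],"delta_pos":[[0,0,-0.03],[0,0,-0.02],[0,0,0],[0,0,0],[0,0,0]],"yaw":[0,0,0,0,0]}'
python3 F.py
```

```text
t: 22.45
ee_pos: [0.5789, 0.1346, 0.0524]
eef_rot: [0.731, 0.682, -0.0, -0.0]
wrist_force: [0.5, 0.5, 0.1]
opening: -0.003
finger_force: 0.0
[ 0.37 -0.14  0.08] [0.579  0.1346 0.0524] 22.7
t: 23.32
ee_pos: [0.5792, 0.1346, 0.052]
eef_rot: [0.731, 0.682, 0.0, 0.0]
wrist_force: [-2.7, -0.2, 6.1]
opening: 0.005
finger_force: 3.0
[-2.84 -0.6   5.48] [0.5792 0.1346 0.0519] 23.57
```

At the stop with 5.5 N, so the board is pressed flat. I'll retreat straight up and check.

```bash

python3 -m handwheel '{"gripper":[0,0,0,0,0],"delta_pos":[[0,0,0.2],[0,0,0.5],[0,0,0.9],[0,0,0.9],[0,0,0.9]],"yaw":[0,0,0,0,0]}'
python3 -m handwheel '{"gripper":[0,0,0,0,0],"delta_pos":[[-0.5,-0.9,0.5],[-0.5,-0.9,0.5],[-0.5,-0.9,0.5],[-0.5,-0.9,0.5],[-0.5,-0.9,0.5]],"yaw":[0,0,0,0,0]}'
python3 -m handwheel '{"gripper":[0,0,0,0,0],"delta_pos":[[-0.5,-0.9,0],[-0.5,-0.9,0],[-0.5,-0.9,0],[-0.4,-0.9,0],[0,-0.5,0]],"yaw":[0,0,0,0,0]}'
python3 - <<'E'
from rig import arm; from h import *
s=arm.grab_frame("side")["pixels"][:,:,::-1]; f=arm.grab_frame("top"); t=f["pixels"][:,:,::-1]
cv2.imwrite("pics/c7.png",np.hstack([cv2.resize(s[120:280,160:360],(400,320)),cv2.resize(t[80:240,210:410],(400,320))]))
hsv=cv2.cvtColor(t,cv2.COLOR_BGR2HSV); m=cv2.inRange(hsv,(100,80,20),(130,255,255))
roi=np.zeros_like(m); roi[150:245,243:385]=255; m&=roi
r=cv2.minAreaRect(np.float32(px2w(f,np.argwhere(m)[:,::-1],.0035)[:,:2]*1000)); print(r)
E
```

```text
t: 24.2
ee_pos: [0.5792, 0.1346, 0.1377]
eef_rot: [0.731, 0.682, 0.0, 0.0]
wrist_force: [0.2, -1.0, 1.4]
opening: 0.002
finger_force: 0.0
t: 24.82
ee_pos: [0.5163, 0.0214, 0.2]
eef_rot: [0.731, 0.683, 0.0, 0.0]
wrist_force: [0.5, -0.4, -0.0]
opening: 0.002
finger_force: 0.0
t: 25.45
ee_pos: [0.4689, -0.0813, 0.1994]
eef_rot: [0.731, 0.682, 0.0, 0.001]
wrist_force: [0.4, -0.4, 0.6]
opening: -0.001
finger_force: 0.0
((504.1700744628906, -18.027923583984375), (358.7275695800781, 231.63230895996094), 86.06936645507812)
```

View pics/c7.png

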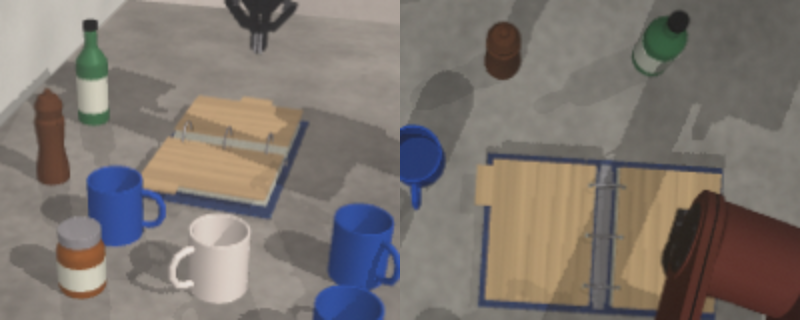

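The first board now lies flat on the left pages and the second is flat on the right. The binder's fitted centre moved by less than 0.5 mm, and the things around it look undisturbed. Handing in.

```bash
python3 -c "
from rig import arm
print(arm.job_done())"
```

```text
the job is handed in; nothing more can be done
None
```

The uppermost board was lifted by its tab without pinching, pushed steadily over the rings and pressed flat on the left-hand pages at about 5.5 N; the second board and the binder stayed in place, and the job was handed in at about 25.5 s.

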